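# Close the viewing case and hold the loupe at focus

## Task

Swing the blue-framed window lid of the viewing case fully shut so that its tab drops behind the front rim, then pick up the red-handled loupe and hold it level and still over the middle of the case, with its lens at the height shown by the orange pointer on the post. The job finishes with the robot still holding the loupe there, touching nothing with it; do not shift the pointer or disturb the other things on the bench.

Things in the scene. Friction and masses are not known exactly. Their poses are not given: they have to be found in the camera images.
- case: White square viewing case, 110 x 110 mm, fixed on a 6 mm grey base plate (x -60..60, y -60..110 mm), a culture dish inside. Origin: centre of the tray at worktop level; own -x is its front (faces the robot at yaw 0), +y its left. Side walls reach 30 mm above the worktop, the front rim 34. A post, 8 mm diameter, stands at x 0, y +90 mm, 108 mm high
- view (a point): middle of the window: the point on the upper face of the shut lid, over the centre of the tray, 35 mm above the worktop, over which the lens must be held. Axes as the case
- lid (a joint): opening angle of the lid, rad: 0 shut (its end stop), about 0.8 to 1.25 at the start, 1.5 at most. The hinge is stiff (0.06 N m): the lid stays where it is left, and about 1 N at its free edge moves it; push on its outer (upper, far) side to shut it
- lid_hinge (a point): middle of the lid's hinge axis, at the back of the case (case frame x = +52.5, z = 32.5 mm); the axis runs along the case's y
- lid_edge (a point): middle of the lid's free edge, on its outer face, 101 mm from the hinge axis. The lid is a 5 mm plate, 110 mm wide, a blue frame round a clear window (front bar 12 mm deep), flat on top and level when shut. The hinge axis lies in the middle of its thickness. The tab under the free edge is 34 mm wide, reaches 9 mm below the plate and, shut, stands behind the front rim
- pointer_tip (a point): tip of the orange pointer on the post; its height is the height for the middle of the lens (60 to 96 mm above the worktop). It is 60 mm to the left (+y) of the middle of the case; the orange collar behind it, 18 mm in diameter and 12 mm high, slides on the post with 3 N of friction
- loupe: Loupe lying flat on the worktop, about 90 g: an aluminium ring of 60 mm outer diameter and 12 mm height round a lens, with a straight red handle along its own -x. Origin: centre of the ring, on its underside; z up when it is level
- lens (a point): middle of the lens: centre of the ring, 6 mm above the loupe's underside. Axes as the loupe
- loupe_grip (a point): where to grip the handle: 75 mm from the lens along the loupe's -x, 10 mm above its underside. The handle is a flat-sided bar 14 mm wide (own y), 20 mm high, from 40 to 115 mm behind the lens centre
- beaker: bystander: glass beaker, 56 mm diameter, 58 mm high; origin under its centre
- vial_brown: bystander: small brown vial, 22 mm diameter, 44 mm high; origin under its centre
- vial_clear: bystander: small clear vial with blue cap, 22 mm diameter, 44 mm high; origin under its centre
- cap: bystander: loose blue screw cap lying flat, 36 mm diameter, 14 mm high; origin under its centre
- tweezers: bystander: steel forceps lying on the worktop, 125 mm long along its own y, 12 mm wide, 9 mm high; origin under its centre
- tube_1: bystander: standing tube with blue cap, 34 mm diameter, 115 mm high; origin under its centre
- tube_2: bystander: standing tube with blue cap, 34 mm diameter, 115 mm high; origin under its centre

How it is judged:
On the way, in this order (a step that is already met when the one before it is completed fails the run):
1. the lid is shut, its tab behind the front rim, while the loupe still lies on the worktop (value of joint lid below 0.05 rad and height (world z) of loupe below 0.015 m), for 0.2 s.
2. the loupe is lifted clear of the worktop in the gripper (height (world z) of loupe above 0.03 m and contact force between the fingers and loupe above 0.5 N), for 0.2 s.
At the end, for the whole second after the job is handed in: The lid is shut (within 0.05 rad); the loupe is in the gripper, touching neither the case nor its post, still (under 10 mm/s) and level within 0.10 rad, the lens centre within 10 mm horizontally of the middle of the window and within 5 mm of the pointer's height (value of joint lid below 0.05 rad and horizontal distance between lens and view below 0.01 m and z of lens in the frame of pointer_tip between -0.005 and 0.005 m and angle between lens's own z axis and vertical below 0.1 rad and linear speed of loupe below 0.01 m/s and contact force between the fingers and loupe above 0.5 N and contact force between loupe and case below 0.2 N); the arm keeps its last pose, push and grip.
It fails at once if the pointer is shifted by more than 4 mm (distance of pointer_tip from where it was at the start of the episode above 0.004 m).
It fails at once if a bystander is moved by more than 20 mm (distance of any of beaker, vial_brown, vial_clear, cap, tweezers, tube_1, tube_2 from where it was at the start of the episode above 0.02 m).
It also fails if it takes over 61 s, if anything falls off the work surface, if the arm or the gripper's body presses on something with over 40 N, if the wrist force passes 120 N, or if a joint passes its speed limit or range.

## Robot

A 6-joint arm with a two-finger parallel gripper is mounted at the origin on a cart in front of the work surface, level with it; the furniture and walls round the work are solid. World frame = base frame: x ahead of the robot, y to its left, z up, the work surface at z = 0. Lengths are in m, angles in rad, forces in N, time in s.
With the tool pointing down it reaches from about 0.35 to 0.975 m from the base axis. Payload 4.9 kg.
Tool frame: the origin (TCP) lies midway between the tips of the shut fingers; the grasp point (between the pads) lies ctrl.grip_depth behind it (ctrl.grip_depth is the distance from the TCP to the grasp point, in m); y points along the fingers, z is the direction in which the jaws open and shut, and the axes are right-handed (so a half turn about y gives the same grasp; the last joint's range is limited). The gripper opens to 85 mm and grips with 20 to 120 N. Pads are 22 mm wide; open, the fingers measure 114 mm over their backs; the gripper's body (76 mm by 85 mm) begins 54 mm behind the grasp point. The pads swing forward as they close: fully open they stand 13 mm farther back than shut.
Start: joints at [-0.119, 0.053, 1.613, -0, 1.476, -0.119], TCP at [0.625, 0, 0.231] pointing down, gripper open.
Joint ranges: [-3.01, 3.01], [-1.01, 2.22], [0.06, 2.58], [-1.02, 4.17], [0.09, 2.62], [-3.14, 3.14]. Speed limits (rad/s): [2.57, 2.57, 3.14, 3.14, 3.14, 3.14].

## Interface

Orientations are given as a rotation vector (axis times angle).
In Python, from station import ctrl gives the robot as it stands.
- The arm moves only by the tool jog_arm, never from a script. Its argument "moves" is a list of rows, each a list of 6 numbers: the shift along the tool's x, y, z in mm, then the turn, a rotation vector about the tool's x, y, z in rad. In form: [[x, y, z, wx, wy, wz], ...]. A call has 1 to 12 rows; each row shifts and turns the commanded pose from where the row before left it, along the tool's axes as they then stand; what a row does not reach is not made up. A row lasts 1/10 s, in which the tool goes at most 50 mm and 8.59 degrees, less where a joint would pass 70% of its speed; a pose out of reach is approached as far as the arm can. A call is refused whole if a number of a shift passes 50 or a number of a turn 0.15, either way. A call with a gripper value outside its range is refused whole. "grip" is the finger opening in mm, from 0 to 85.4, set as the call begins (left out, the last holds). The fingers move at their own pace and stop on an object; "grip_force" is the grip in N (left out, the last holds). Time passes only in rows, so rows that do not move let the fingers close. It gives the time, the measured TCP pose, the force and the opening at its end, in the units of the state.
- ctrl.get_obs(): the state, without advancing time (a new reading comes with each control period).
- ctrl.get_image(name): name is "scene" or "side" or "wrist"; returns the picture (420x560x3 uint8, red, green, blue); there is no depth.
- ctrl.camera_params(name): a dict with "fx", "fy", "cx", "cy" (pixels), "pose" (4x4, takes a point from camera to world coordinates); the wrist camera has in their place "T_tool_cam" (4x4, takes a point from camera to tool coordinates, whose origin is the TCP and whose axes are the tool frame's). Camera axes: x right, y up, looking along -z (the intrinsics and any distortion apply to the point x, -y, -z); pixel columns grow to the right and rows downward; lengths in m; the calibration is good to about 2 mm. A picture is of the moment at which its call begins: read the wrist's pose just before it. camera_params takes no time and is no camera call.
- ctrl.finish_job(): hands the job in, once; it reports no verdict.
The state is a dict: "t": time; "q": joint angles; "dq": joint speeds; "effort": joint torques, N m; "tool_pos": TCP position; "tool_rot": TCP orientation; "contact_force": force on the tool from outside, world axes, zero at the start; "wrist_torque": the same for the moment, N m; "opening": finger opening in m.
Only numpy, scipy, OpenCV 4.12 (cv2) and the standard library are available. Lean on these libraries where they do the work, as an engineer would, in place of code of your own. Each camera call takes 0.05 s, during which the arm holds its last target. There are 200 camera calls.

## Working session

There is one attempt and no reset: what is moved stays moved. The work goes in short steps, Python scripts to look and compute and a tool call to move; the robot and the scene stay as the last step left them, time stands still between calls to the robot, and variables do not carry over. Pictures are saved under pics/ and viewed, about 8 in all and at most 12, crops included, and the job is handed in when it is done.

Besides the shell and the picture viewer there is one more tool, called after "Call:" as a command line: name --pt "numbers of a row" for each row, then --argument value for the rest. jog_arm: Moves the arm, as the interface text tells. Its arguments: {"type":"object","properties":{"moves":{"type":"array","items":{"type":"array","items":{"type":"number"}}},"grip":{"type":"number"},"grip_force":{"type":"number"}},"required":["moves"]}

```bash
mkdir -p pics; cat > h.py <<'E'
import numpy as np, cv2
from scipy.spatial.transform import Rotation as R
from station import ctrl
def snap(n,f):
    im=ctrl.get_image(n); cv2.imwrite(f'pics/{f}.png',im[:,:,::-1]); return im
def cam(n):
    p=ctrl.camera_params(n)
    if n=='wrist':
        o=ctrl.get_obs(); T=np.eye(4); T[:3,:3]=R.from_rotvec(o['tool_rot']).as_matrix(); T[:3,3]=o['tool_pos']
        return p, T@np.array(p['T_tool_cam'])
    return p, np.array(p['pose'])
def ray(p,P,u,v):
    K=np.array([[p['fx'],0,p['cx']],[0,p['fy'],p['cy']],[0,0,1.]])
    d=np.array(p.get('dist',p.get('distortion',np.zeros(5))),float)
    x,y=cv2.undistortPoints(np.array([[[u,v]]],float),K,d)[0,0]
    return P[:3,3],P[:3,:3]@np.array([x,-y,-1])
def onz(p,P,u,v,z):
    o,d=ray(p,P,u,v); return o+d*(z-o[2])/d[2]
def proj(p,P,X):
    c=P[:3,:3].T@(np.array(X)-P[:3,3]); return p['cx']+p['fx']*c[0]/-c[2], p['cy']+p['fy']*-c[1]/-c[2]
def tri(rs):
    A=0;b=0
    for o,d in rs:
        d=d/np.linalg.norm(d);M=np.eye(3)-np.outer(d,d);A=A+M;b=b+M@o
    X=np.linalg.solve(A,b); return X,[np.linalg.norm(np.cross(X-o,d/np.linalg.norm(d))) for o,d in rs]
E
python3 - <<'E'
from h import *
for n in('scene','side','wrist'): 
    p,P=cam(n); print(n,{k:v for k,v in p.items() if 'pose' not in k},P.round(3).tolist())
a=snap('scene','scene0');b=snap('side','side0');snap('wrist','wrist0')
o=ctrl.get_obs();print(o['tool_pos'],o['tool_rot'],R.from_rotvec(o['tool_rot']).as_matrix().round(3),o['contact_force'],ctrl.grip_depth)
for n,i in(('scene0',a),('side0',b)): cv2.imwrite(f'pics/{n}L.png',cv2.resize(i[:,:,::-1],(800,600),interpolation=cv2.INTER_CUBIC))
E
```

```text
scene {'fx': 511.21268453120535, 'fy': 511.21268453120535, 'cx': 279.99172006634564, 'cy': 211.08381991326368} [[-0.729, 0.322, -0.604, -0.351], [-0.684, -0.364, 0.631, 0.932], [-0.017, 0.874, 0.486, 0.811], [0.0, 0.0, 0.0, 1.0]]
side {'fx': 386.576578130511, 'fy': 386.576578130511, 'cx': 289.05603210373107, 'cy': 207.6663110886545} [[-0.847, 0.289, -0.447, 0.16], [-0.532, -0.433, 0.728, 0.669], [0.017, 0.854, 0.52, 0.537], [0.0, 0.0, 0.0, 1.0]]
wrist {'fx': 309.31723695439035, 'fy': 309.31723695439035, 'cx': 283.1073312478557, 'cy': 202.428783411607, 'T_tool_cam': array([[-1.47300315e-05, -9.49844788e-01, -3.12721726e-01,
        -7.99088585e-02],
       [-1.96396859e-04,  3.12721723e-01, -9.49844769e-01,
        -1.42636609e-01],
       [ 9.99999981e-01,  4.74263213e-05, -1.91152933e-04,
        -2.02916894e-04],
       [ 0.00000000e+00,  0.00000000e+00,  0.00000000e+00,
         1.00000000e+00]])} [[1.0, -0.001, 0.002, 0.624], [-0.0, 0.95, 0.312, 0.08], [-0.002, -0.312, 0.95, 0.373], [0.0, 0.0, 0.0, 1.0]]
[6.24523309e-01 6.05835849e-05 2.30347230e-01] [-1.21026595  1.21039244 -1.20830081] [[ 0.    -0.002  1.   ]
 [-1.     0.     0.   ]
 [-0.    -1.    -0.002]] [-0.0903328  -1.12654601 -0.06672837] 0.0187
```

View pics/scene0L.png

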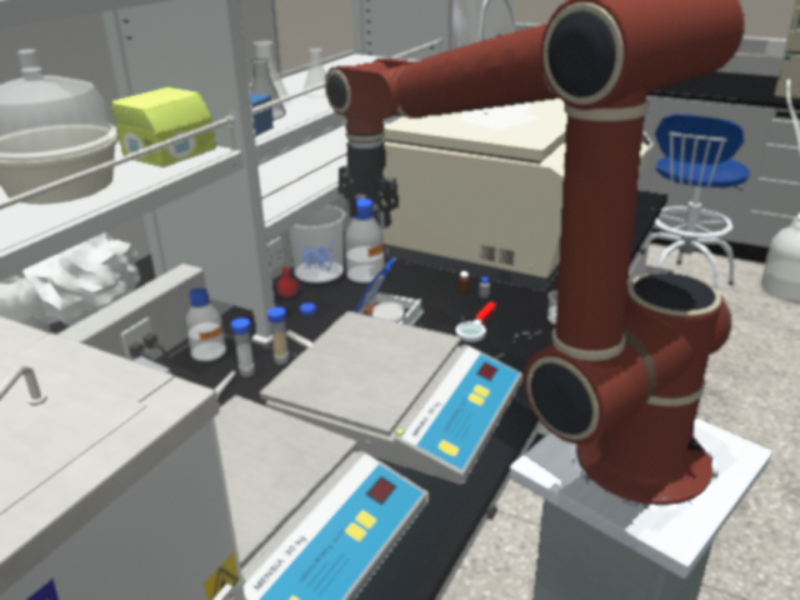

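View pics/side0L.png

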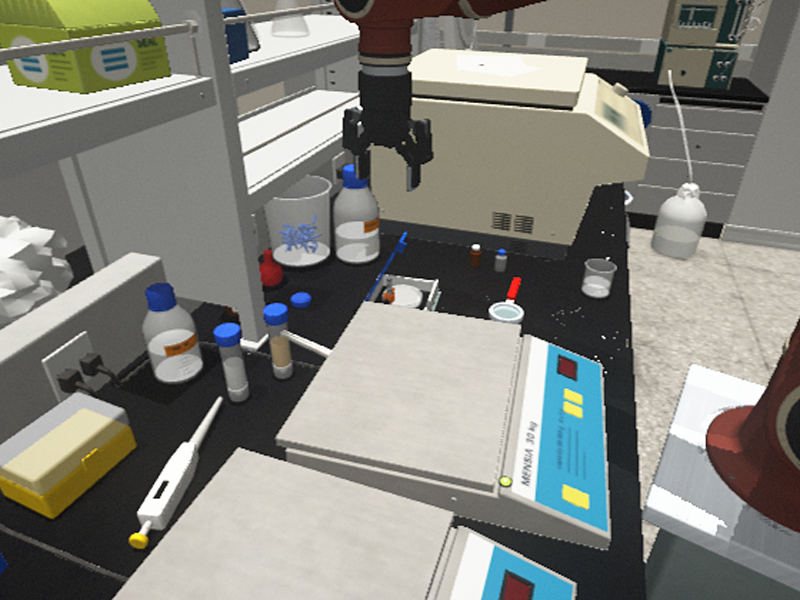

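View pics/wrist0.png

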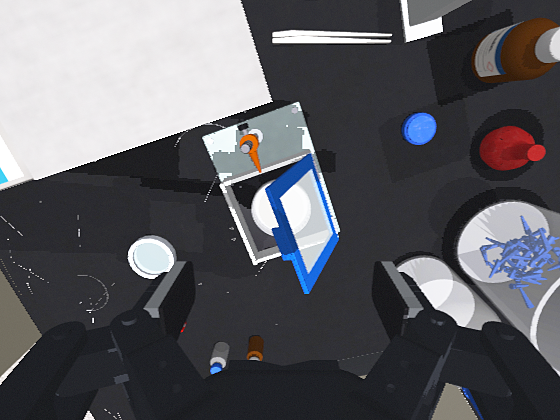

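The wrist view is the useful one. The case is around (280,200) with yaw of about +20°, the lid is open to the right, and the orange pointer is near (257,160). The loupe ring is at (152,257), its handle running down behind the left finger near (183,327). I'll enlarge it.

```bash
python3 - <<'E'
import cv2
i=cv2.imread('pics/wrist0.png')[95:305,120:370]
cv2.imwrite('pics/w0c.png',cv2.resize(i,None,fx=2.85,fy=2.85,interpolation=cv2.INTER_CUBIC))
E
```

```text
(no output)
```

View pics/w0c.png

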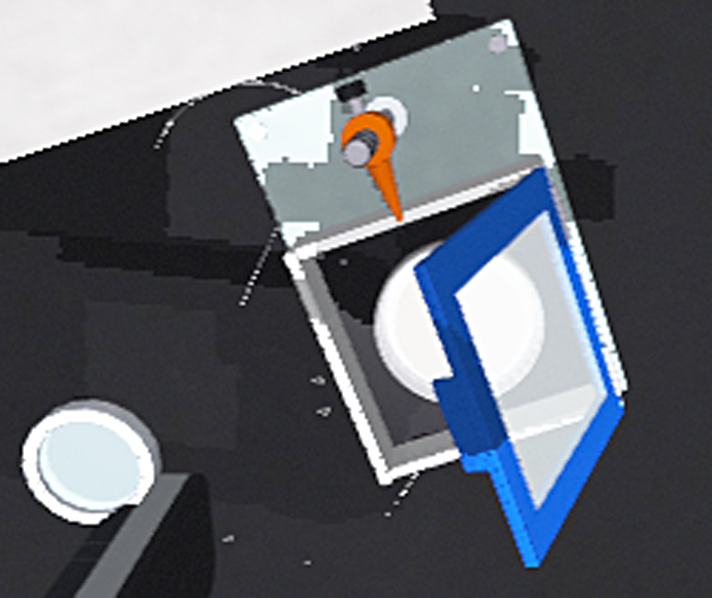

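```bash
cat > fit.py <<'E'
from h import *
from scipy.optimize import least_squares
def W(c,X):
    a=c[2];return np.array([c[0]+np.cos(a)*X[0]-np.sin(a)*X[1],c[1]+np.sin(a)*X[0]+np.cos(a)*X[1],X[2]])
def lidpt(th,r,n,y):  # r along from hinge, n normal outward
    return np.array([.0525-r*np.cos(th)+n*np.sin(th), y, .0325+r*np.sin(th)+n*np.cos(th)])
E
python3 - <<'E'
from fit import *
p,P=cam('wrist')
f=lambda u,v:np.array([u/2.85+120,v/2.85+95])
def res(c):
    th=c[3];h=c[4]
    m=[((-.06,.11,.006),(235,122)),((.06,.11,.006),(512,20)),((-.055,.055,.034),(287,257)),((-.055,-.055,.034),(386,484)),
     (lidpt(th,.101,2.5e-3,.055),(415,268)),(lidpt(th,.101,2.5e-3,-.055),(532,566)),((0,.06,h),(401,219)),((0,.09,.108),(357,151))]
    return np.concatenate([np.array(proj(p,P,W(c,X)))-f(*u) for X,u in m])
s=least_squares(res,[.62,.1,.35,1,.075],loss='soft_l1')
print(s.x,s.fun if 0 else res(s.x).reshape(-1,2).round(1))
c=onz(p,P,*f(88,467),.012);print('ring',c)
for u in((22,465),(155,470),(88,411),(88,524)):print(np.linalg.norm(onz(p,P,*f(*u),.012)-c))
print('redwrist',onz(p,P,183,327,.02))
p,P=cam('side')
print('side ring',onz(p,P,354,220,.012),'hend',onz(p,P,363,196.5,.02))
for n,u,z in(('capv',(501*.7,252*.7),.044),('brown',(475*.7,247*.7),.044)):print(n,onz(p,P,*u,z))
E
```

```text
[ 0.62296734 -0.04394273  0.34530147  1.05990302  0.07144557] [[-0.4 -0.5]
 [-0.4 -1.3]
 [-0.7 -0.2]
 [-0.   1.1]
 [-0.2 -0.5]
 [ 0.1  0.3]
 [ 0.8  0.2]
 [ 0.7  1. ]]
ring [ 0.45110403 -0.1166359   0.012     ]
0.030168604698940532
0.030633525817189863
0.028410902948806042
0.030246856294464455
redwrist [ 0.48535659 -0.2180056   0.02      ]
side ring [ 0.44487609 -0.10645739  0.012     ] hend [ 0.46807297 -0.21643206  0.02      ]
capv [ 0.52868599 -0.26408568  0.044     ]
brown [ 0.58195142 -0.25513825  0.044     ]
```

The fit is consistent, with residuals of about 1 px. The case is at (0.623, -0.044) with yaw 0.345, the lid is at 1.06 rad and the pointer at z≈71 mm. The loupe ring is at (0.450, -0.116) with its handle towards about -72°. First I'll close the fingers, line up with the case and go behind the lid.

Call:
jog_arm --pt "23 0 19 0 0 0" --pt "23 0 19 0 0 0" --pt "0 0 0 0 -0.115 0" --pt "0 0 0 0 -0.115 0" --pt "0 0 0 0 -0.115 0" --pt "0 30 0 0 0 0" --pt "0 30 0 0 0 0" --pt "0 0 0 0 0 0" --pt "0 0 0 0 0 0" --pt "0 0 0 0 0 0" --grip 0

```text
t: 1.15
tool_pos: [0.664, -0.0462, 0.1734]
tool_rot: [-1.352, 0.949, -0.953]
contact_force: [-0.3, -0.3, 1.1]
opening: 0.0002
```

```bash
cat > st.py <<'E'
from fit import *
o=ctrl.get_obs();T=np.array(o['tool_pos']);c=(.623,-.044,.345)
d=R.from_euler('z',-c[2]).apply(T-np.array([c[0],c[1],0]))
print('t',o['t'],'world',T.round(4),'case',d.round(4),'F',np.round(o['contact_force'],1),'open',o['opening'])
print(R.from_rotvec(o['tool_rot']).as_matrix().round(3).tolist())
E
python3 - <<'E'
import st
from h import *
snap('wrist','w1')
E
```

```text
t 1.15 world [ 0.664  -0.0462  0.1734] case [ 0.0379 -0.0159  0.1734] F [-0.3 -0.3  1.1] open 0.00017257630310761073
[[0.338, 0.003, 0.941], [-0.941, -0.001, 0.338], [0.001, -1.0, 0.003]]
```

View pics/w1.png

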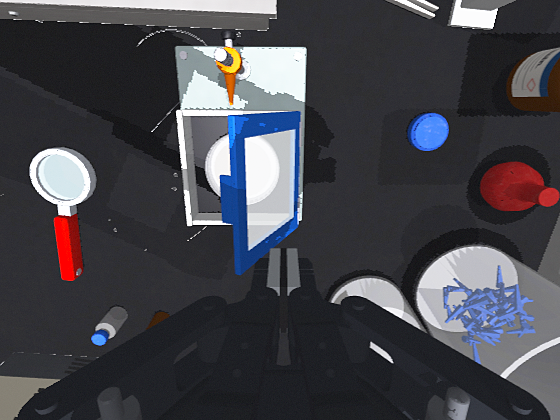

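The loupe is now fully visible, ring at (63,177) and handle from (67,217) to (72,279). The closed fingertips at (285,255) are behind the lid. Next I lower them and start pushing.

Call:
jog_arm --pt "0 33 0 0 0 0" --pt "0 32 0 0 0 0" --pt "0 0 0 0 0 0" --pt "0 3 -8 0 0 0" --pt "0 3 -8 0 0 0" --pt "0 3 -7 0 0 0" --pt "0 4 -6 0 0 0" --pt "0 6 -5 0 0 0" --pt "0 6 -5 0 0 0" --pt "0 0 0 0 0 0"

```text
t: 2.2
tool_pos: [0.6247, -0.0593, 0.0798]
tool_rot: [-1.354, 0.954, -0.95]
contact_force: [-0.2, 0.2, -0.3]
opening: 0.0003
```

```bash
python3 - <<'E'
import cv2
from h import *
from scipy.spatial.transform import Rotation as R
p=ctrl.camera_params('wrist')
T=np.eye(4);T[:3,:3]=np.array([[0.338,0.003,0.941],[-0.941,-0.001,0.338],[0.001,-1.0,0.003]]);T[:3,3]=[.664,-.0462,.1734]
P=T@np.array(p['T_tool_cam'])
c=onz(p,P,63,177,.012);a=onz(p,P,67,217,.02);b=onz(p,P,72.5,279,.02)
print(c,a,b,np.linalg.norm((a-c)[:2]),np.linalg.norm((b-c)[:2]),[np.degrees(np.arctan2(*(x)[1::-1])) for x in(a-c,b-c,b-a)])
print('w',np.linalg.norm(onz(p,P,56,217,.02)-onz(p,P,78,217,.02)))
print('ptr',[proj(p,P,(.623+.06*-.338,-.044+.06*.941,h)) for h in(.067,.071,.075)])
print('clearvial',onz(p,P,122,315,.0),'cap',onz(p,P,430,131,.014))
i=cv2.imread('pics/w1.png');print(cv2.imwrite('pics/w1c.png',cv2.resize(i[20:290,10:320],None,fx=2.2,fy=2.2,interpolation=cv2.INTER_CUBIC)))
import st
snap('wrist','w2')
E
```

```text
[ 0.45367101 -0.11461852  0.012     ] [ 0.46768669 -0.1520156   0.02      ] [ 0.48293649 -0.22366464  0.02      ] 0.03993721129705573 0.11290494300196463 [np.float64(-69.45500527242065), np.float64(-74.977126703374), np.float64(-77.98444542174015)]
w 0.022407043689209365
ptr [(np.float64(233.71296098184834), np.float64(106.18134461203535)), (np.float64(232.9280608947008), np.float64(106.27816065459051)), (np.float64(232.11724521766212), np.float64(106.37817333948888))]
clearvial [ 0.53624111 -0.27152272  0.        ] cap [0.77877454 0.05031048 0.014     ]
True
t 2.2 world [ 0.6247 -0.0593  0.0798] case [-0.0036 -0.015   0.0798] F [-0.2  0.2 -0.3] open 0.00025014560053452837
[[0.338, -0.003, 0.941], [-0.941, 0.0, 0.338], [-0.001, -1.0, -0.002]]
```

View pics/w2.png

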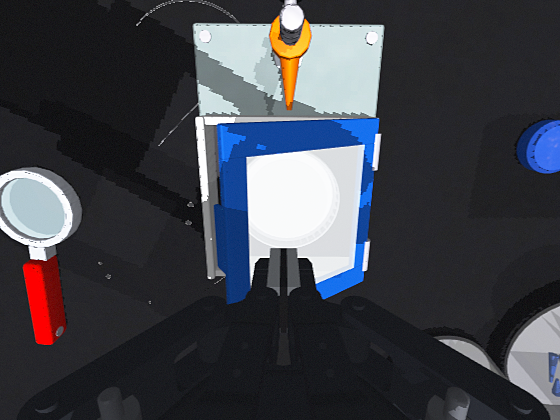

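The lid is swinging down and the push is clean. I'll go on along the arc to shut it.

Call:
jog_arm --pt "0 6 -5 0 0 0" --pt "0 6 -5 0 0 0" --pt "0 8 -5 0 0 0" --pt "0 8 -5 0 0 0" --pt "0 8 -4 0 0 0" --pt "0 6 -3 0 0 0" --pt "0 3 0 0 0 0" --pt "0 2 0 0 0 0" --pt "0 0 0 0 0 0" --pt "0 0 0 0 0 0"

```text
t: 3.25
tool_pos: [0.6005, -0.0685, 0.0349]
tool_rot: [-1.354, 0.953, -0.95]
contact_force: [-4.1, -0.2, 5.7]
opening: -0.0001
```

```bash
python3 st.py
```

```text
t 3.25 world [ 0.6005 -0.0685  0.0349] case [-0.0295 -0.0154  0.0349] F [-4.1 -0.2  5.7] open -9.898144012984532e-05
[[0.338, -0.002, 0.941], [-0.941, -0.0, 0.338], [-0.0, -1.0, -0.002]]
```

Call:
jog_arm --pt "0 1 0 0 0 0" --pt "0 1 0 0 0 0" --pt "0 0 0 0 0 0" --pt "0 0 0 0 0 0"

```text
t: 3.65
tool_pos: [0.6006, -0.0685, 0.0347]
tool_rot: [-1.355, 0.953, -0.95]
contact_force: [-8.7, 1.0, 14.1]
opening: 0.0
```

Call:
jog_arm --pt "0 -20 0 0 0 0" --pt "0 -40 0 0 0 0" --pt "0 -50 0 0 0 0" --pt "0 -40 0 0 0 0" --pt "50 0 -20 0 0 0" --pt "30 0 -40 0 0 0" --pt "0 0 -50 0 0 0" --pt "0 0 0 0 0 0" --pt "0 0 0 0 0 0" --grip 40

```text
t: 4.55
tool_pos: [0.5237, -0.1773, 0.1819]
tool_rot: [-1.352, 0.953, -0.952]
contact_force: [0.3, 0.3, -0.7]
opening: 0.0399
```

```bash
python3 - <<'E'
import st
from h import *
i=snap('wrist','w3')
cv2.imwrite('pics/w3L.png',cv2.resize(i[:,:,::-1],(800,600),interpolation=cv2.INTER_CUBIC))
E
```

```text
t 4.55 world [ 0.5237 -0.1773  0.1819] case [-0.1385 -0.0919  0.1819] F [ 0.3  0.3 -0.7] open 0.039918965415327703
[[0.337, -0.0, 0.942], [-0.942, 0.0, 0.337], [-0.0, -1.0, -0.0]]
```

View pics/w3L.png

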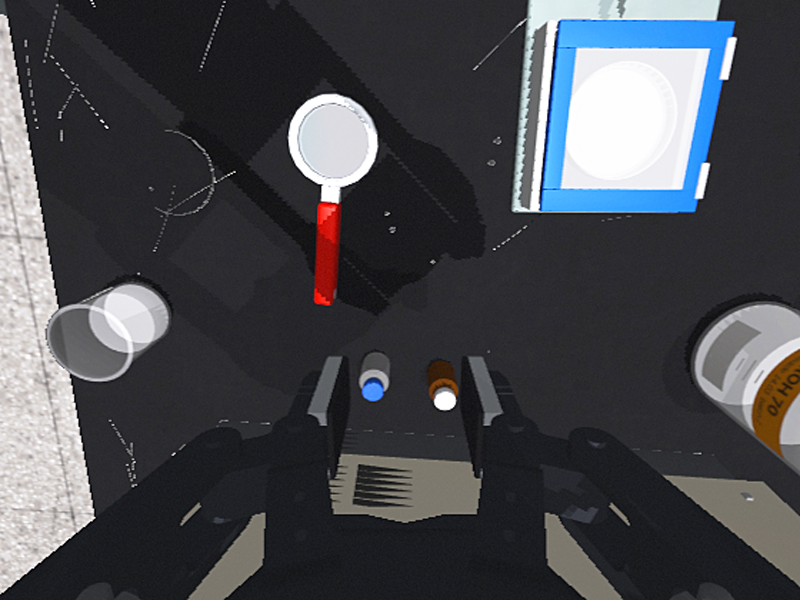

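The lid lies flat and shut, its blue frame running from (550,20) to (735,210). The loupe ring is at (333,140), with the handle's top face from (329,203) to (324,303). Beaker and vials are clear of the approach path.

```bash
python3 - <<'E'
from h import *
p,P=cam('wrist');k=.7
Z=lambda u,v,z:onz(p,P,u*k,v*k,z)
c=Z(333,140,.012);print('c',c,[np.linalg.norm(Z(*u,.012)-c) for u in((288,140),(378,140),(333,95),(333,186))])
L0,R0,L1,R1=[Z(*u,.02) for u in((317,203),(341,203),(314,304),(335,304))]
a=(L0+R0)/2;b=(L1+R1)/2
print('w',np.linalg.norm(L0-R0),np.linalg.norm(L1-R1),'a',a,'b',b)
for d in(a-c,b-c,b-a):print(np.linalg.norm(d[:2]),np.degrees(np.arctan2(d[1],d[0])))
d=(b-c)[:2];d/=np.linalg.norm(d)
g=c[:2]+.075*d;print('grip',g)
o=ctrl.get_obs();M=R.from_rotvec(o['tool_rot']).as_matrix()
t=np.array([g[0],g[1],.010-ctrl.grip_depth]);print('shift mm',(M.T@(t-o['tool_pos'])*1000).round(1),'yaw turn',np.degrees(np.arctan2(d[1],d[0]))+90-np.degrees(np.arctan2(M[1,2],M[0,2])))
# lid check: shut lid corners projected
print([tuple(np.round(np.array(proj(p,P,[.623+.941*x-.338*y,-.044+.338*x+.941*y,.035]))/k)) for x,y in((-.0485,.055),(-.0485,-.055),(.055,-.055))])
E
```

```text
c [ 0.45172742 -0.11585745  0.012     ] [np.float64(0.03020266539851958), np.float64(0.030208528391514274), np.float64(0.027819879780511116), np.float64(0.030230923645614718)]
w 0.0163909956549798 0.015434445557043333 a [ 0.46215187 -0.15549645  0.02      ] b [ 0.48015604 -0.22707633  0.02      ]
0.04098681999441681 -75.26571557849779
0.11479470908463893 -75.66165340884258
0.07380941116448565 -75.88151891099452
grip [ 0.47030098 -0.18852122]
shift mm [ -7.7 191.2 -55.3] yaw turn -5.403893597140925
[(np.float64(559.0), np.float64(21.0)), (np.float64(541.0), np.float64(213.0)), (np.float64(699.0), np.float64(213.0))]
```

The shut-lid corners reproject within a few pixels of where they should be. The loupe measurements agree with the given sizes: handle start at 41 mm, end at 115 mm, ring radius 30 mm. Moving above the grip point.

Call:
jog_arm --pt "-4 0 -28 0 0 0" --pt "-4 0 -27 0 0 0" --pt "0 0 0 0 0.094 0" --pt "0 50 0 0 0 0" --pt "0 50 0 0 0 0" --pt "0 30 0 0 0 0" --pt "0 0 0 0 0 0" --pt "0 0 0 0 0 0"

```text
t: 5.4
tool_pos: [0.4713, -0.1879, 0.0531]
tool_rot: [-1.318, 1.021, -1.022]
contact_force: [0.2, -0.1, 0.4]
opening: 0.0399
```

```bash
python3 - <<'E'
import st
from h import *
i=snap('wrist','w4')
cv2.imwrite('pics/w4L.png',cv2.resize(i[:,:,::-1],(800,600),interpolation=cv2.INTER_CUBIC))
E
```

```text
t 5.4 world [ 0.4713 -0.1879  0.0531] case [-0.1914 -0.0841  0.0531] F [ 0.2 -0.1  0.4] open 0.03988130677972234
[[0.25, 0.0, 0.968], [-0.968, -0.0, 0.25], [0.0, -1.0, 0.0]]
```

View pics/w4L.png

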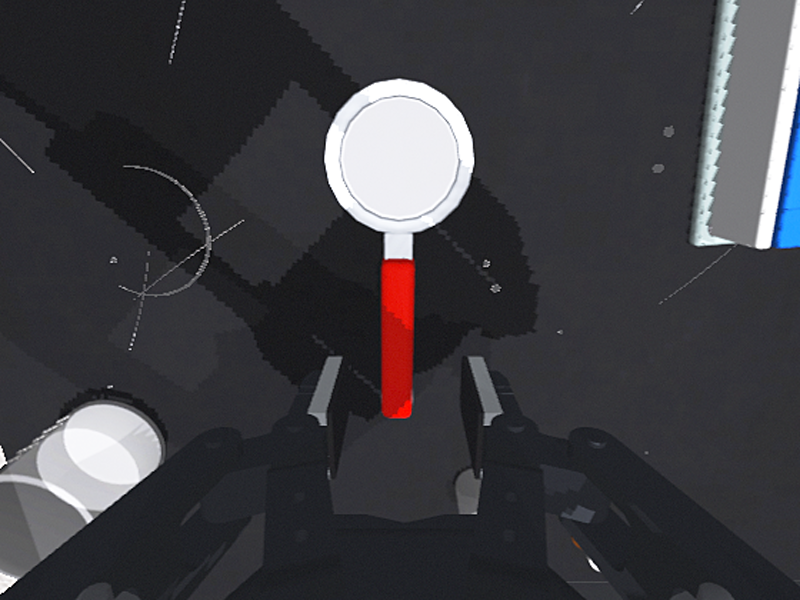

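The handle (382–415 px) runs straight up the image, centred between the pads at 335 and 468. Going down to grip it.

Call:
jog_arm --pt "0 25 0 0 0 0" --pt "0 20 0 0 0 0" --pt "0 5 0 0 0 0" --pt "0 0 0 0 0 0" --pt "0 0 0 0 0 0"

```text
t: 5.95
tool_pos: [0.4717, -0.1889, 0.0045]
tool_rot: [-1.317, 1.019, -1.025]
contact_force: [-1.3, 0.0, -0.4]
opening: 0.0397
```

Call:
jog_arm --pt "0 0 0 0 0 0" --pt "0 0 0 0 0 0" --pt "0 0 0 0 0 0" --pt "0 0 0 0 0 0" --pt "0 0 0 0 0 0" --pt "0 0 0 0 0 0" --pt "0 0 0 0 0 0" --pt "0 0 0 0 0 0" --grip 0 --grip_force 60

```text
t: 6.75
tool_pos: [0.4713, -0.1887, 0.0039]
tool_rot: [-1.317, 1.02, -1.024]
contact_force: [-0.7, -0.2, 6.8]
opening: 0.0127
```

Call:
jog_arm --pt "0 -10 0 0 0 0" --pt "0 -20 0 0 0 0" --pt "0 -20 0 0 0 0" --pt "0 -20 0 0 0 0" --pt "0 -20 0 0 0 0" --pt "0 -20 0 0 0 0" --pt "0 0 0 0 0 0" --pt "0 0 0 0 0 0" --pt "0 0 0 0 0 0"

```text
t: 7.65
tool_pos: [0.4691, -0.1875, 0.1108]
tool_rot: [-1.318, 1.025, -1.02]
contact_force: [0.9, -0.2, -1.8]
opening: 0.0126
```

```bash
python3 - <<'E'
import st
from h import *
i=snap('wrist','w5')
cv2.imwrite('pics/w5L.png',cv2.resize(i[:,:,::-1],(800,600),interpolation=cv2.INTER_CUBIC))
E
```

```text
t 7.65 world [ 0.4691 -0.1875  0.1108] case [-0.1933 -0.083   0.1108] F [ 0.9 -0.2 -1.8] open 0.012636245230403997
[[0.248, -0.002, 0.969], [-0.969, 0.001, 0.248], [-0.002, -1.0, -0.002]]
```

View pics/w5L.png

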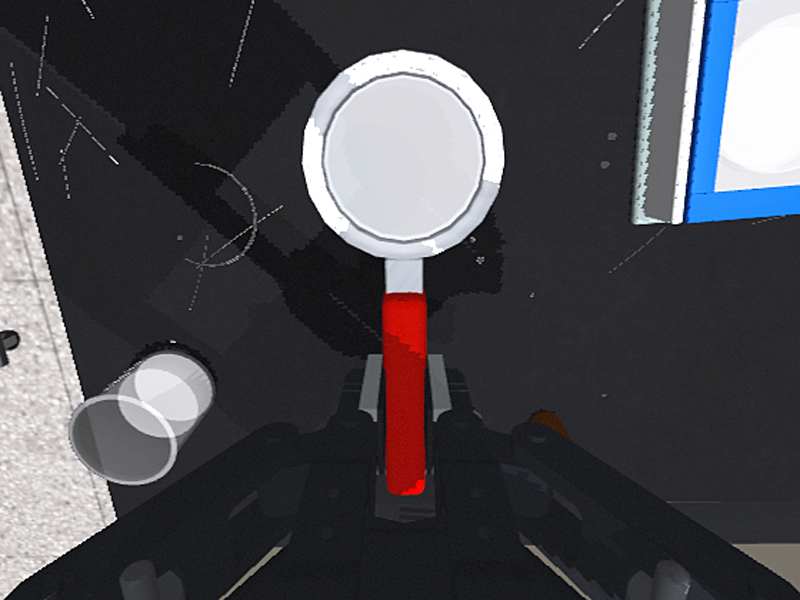

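```bash
cat > lp.py <<'E'
from h import *
from scipy.optimize import least_squares
p=ctrl.camera_params('wrist');C=np.array(p['T_tool_cam']);k=.7
R0=np.array([[-1,0,0],[0,0,-1],[0,-1,0.]])  # columns: loupe x=-tool x, y=tool z?, z=-tool y
R0=np.column_stack([[-1,0,0],[0,0,-1],[0,-1,0]])
ph=np.linspace(0,2*np.pi,180);circ=np.concatenate([np.c_[.03*np.cos(ph),.03*np.sin(ph),0*ph+z] for z in(0,.012)])
def model(v):
    Rl=R.from_rotvec(v[3:]).as_matrix()@R0
    pr=lambda X:np.array(proj(p,C,Rl@X+v[:3]))/k
    q=np.array([pr(x) for x in circ])
    return np.r_[q[:,0].min(),q[:,0].max(),q[:,1].min(),q[:,1].max(),pr(np.array([-.04,.007,.02])),pr(np.array([-.04,-.007,.02])),pr(np.array([-.115,.007,.02])),pr(np.array([-.115,-.007,.02]))]
def fitl(obs,prior=0.02):
    s=least_squares(lambda v:np.r_[model(v)-obs,v[3:]/prior],[-.075,0,0,0,0,0])
    l=s.x[:3]+R.from_rotvec(s.x[3:]).as_matrix()@R0@np.array([0,0,.006]);return s.x,l,model(s.x)-obs
E
python3 - <<'E'
from lp import *
obs=np.array([303,505,50,259,384,294,427,294,387,494,426,494.])
print(np.linalg.det(R0))
for pr in(.02,1):
    v,l,r=fitl(obs,pr);print('pose',v.round(4),'lens tool',l.round(4),r.round(1))
l=fitl(obs)[1]
o=ctrl.get_obs();M=R.from_rotvec(o['tool_rot']).as_matrix();w=M@l+o['tool_pos'];print('lens world',w)
print('shift to above view, mm',(M.T@(np.array([.623,-.044,.11])-w)*1000).round(1))
E
```

```text
1.0
pose [-0.0749  0.0078 -0.0004 -0.0042 -0.0067 -0.0225] lens tool [-0.0751  0.0018 -0.0003] [ 1.3 -0.9 -0.7 -1.2 -1.3  1.3  0.8  0.9  0.1  0.   0.  -0.3]
pose [-0.0749  0.0079 -0.0004 -0.0094 -0.0061 -0.0246] lens tool [-0.0751  0.002  -0.0004] [ 1.3 -1.1 -0.6 -1.3 -1.2  1.2  0.9  0.8  0.1  0.2  0.  -0.2]
lens world [ 0.45005232 -0.11479775  0.10890867]
shift to above view, mm [-25.6  -1.4 185.1]
```

The held pose fits: the lens lies 75 mm ahead of the tool and about level with the TCP, with a droop of about 0.02 rad. I'll tighten the grip and carry it over the case at this height.

Call:
jog_arm --pt "0 0 10 0 0 0" --pt "0 0 20 0 0 0" --pt "-5 0 25 0 0 0" --pt "-5 0 25 0 0 0" --pt "-5 0 25 0 0 0" --pt "-5 0 25 0 0 0" --pt "-5 0 25 0 0 0" --pt "0 0 20 0 0 0" --pt "0 0 10 0 0 0" --pt "0 0 0 0 0 0" --pt "0 0 0 0 0 0" --pt "0 0 0 0 0 0" --grip_force 100

```text
t: 8.9
tool_pos: [0.6422, -0.1181, 0.1119]
tool_rot: [-1.318, 1.024, -1.022]
contact_force: [-1.1, -0.8, -0.9]
opening: 0.0115
```

Call:
jog_arm --pt "0 10 0 0 0 0" --pt "0 10 0 0 0 0" --pt "0 8 0 0 0 0" --pt "0 0 0 0 0 0" --pt "0 0 0 0 0 0" --pt "0 0 0 0 0 0" --pt "0 0 0 0 0 0"

```text
t: 9.6
tool_pos: [0.6435, -0.118, 0.085]
tool_rot: [-1.317, 1.021, -1.023]
contact_force: [-0.6, 0.4, -0.4]
opening: 0.011
```

```bash
python3 - <<'E'
import st
from h import *
i=snap('wrist','w6');s=snap('side','s6');c=snap('scene','c6')
cv2.imwrite('pics/w6L.png',cv2.resize(i[:,:,::-1],(800,600),interpolation=cv2.INTER_CUBIC))
r=lambda n,im,h:(n,[tuple(np.round(proj(*cam(n),X)).astype(int)) for X in((.623,-.044,.071),(.603,.0125,.071))])
print(r('side',s,0),r('scene',c,0))
A=[]
for n,im in(('side',s),('scene',c)):
    u,v=proj(*cam(n),(.613,-.016,.071));u=int(u);v=int(v)
    A.append(cv2.resize(im[v-40:v+40,u-50:u+50,::-1],(800,600)[0:2] and (750,600),interpolation=cv2.INTER_CUBIC));print(n,u,v)
cv2.imwrite('pics/s6c.png',A[0]);cv2.imwrite('pics/c6c.png',A[1])
E
```

```text
t 9.6 world [ 0.6435 -0.118   0.085 ] case [-0.0057 -0.0766  0.085 ] F [-0.6  0.4 -0.4] open 0.011033616592795597
[[0.248, 0.001, 0.969], [-0.969, -0.0, 0.248], [0.001, -1.0, 0.001]]
('side', [(np.int64(281), np.int64(190)), (np.int64(275), np.int64(202))]) ('scene', [(np.int64(270), np.int64(204)), (np.int64(262), np.int64(212))])
side 277 195
scene 266 207
```

View pics/w6L.png

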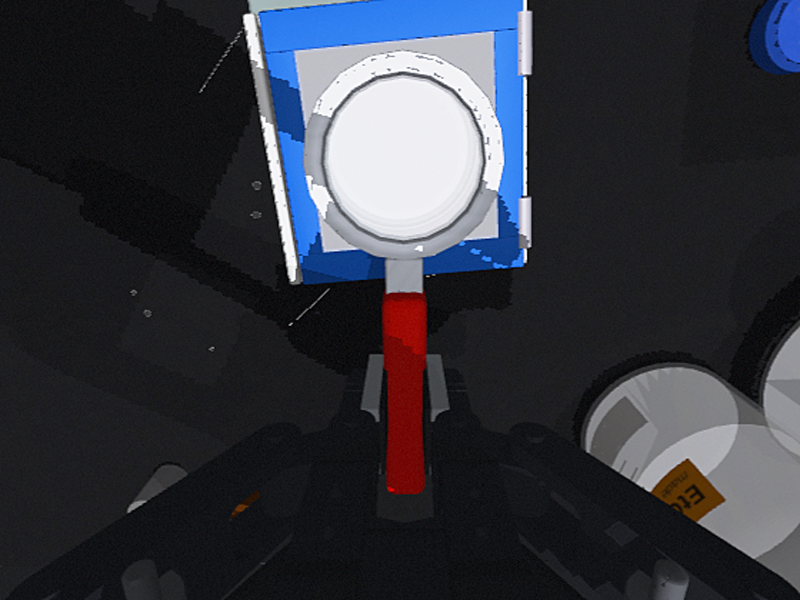

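View pics/s6c.png

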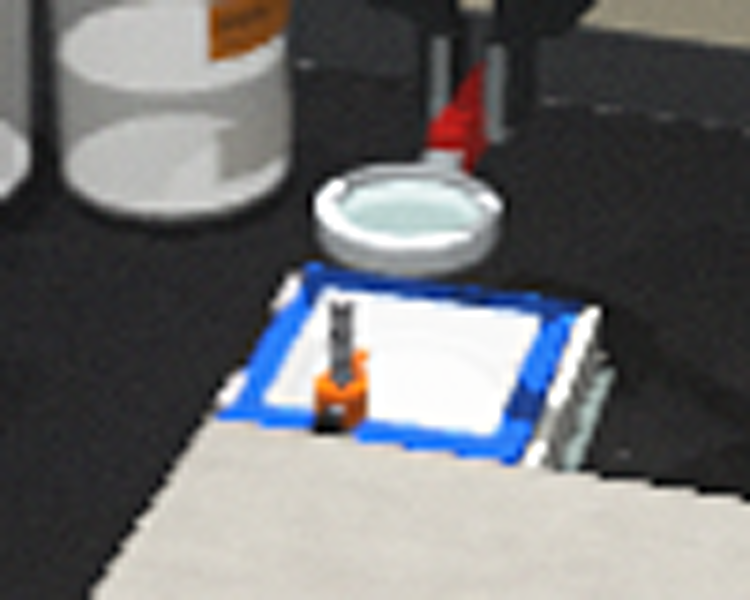

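The lens is over the window and the lid is shut. The side view shows the collar at (341,395) and the pointer tip at about (365,357) in the crop. That image is too coarse for the height, so I'll sidestep to get an oblique wrist view of the pointer.

Call:
jog_arm --pt "0 -15 0 0 0 0" --pt "0 0 -15 0 0 0" --pt "0 0 -25 0 0 0" --pt "-5 0 -25 0 0 0" --pt "-10 0 -25 0 0 0" --pt "-10 0 -20 0 0 0" --pt "0 0 -10 0 0 0" --pt "0 0 0 0 0 0" --pt "0 0 0 0 0 0" --pt "0 0 0 0 0 0"

```text
t: 10.75
tool_pos: [0.5217, -0.1238, 0.0999]
tool_rot: [-1.317, 1.021, -1.023]
contact_force: [0.4, 0.5, -0.3]
opening: 0.0113
```

```bash
python3 - <<'E'
import st
from h import *
p,P=cam('wrist');np.save('P7.npy',P)
print([np.round(proj(p,P,(.603,.0125,z))) for z in(.066,.071,.076)],'post',np.round(proj(p,P,(.5925,.0407,.108))))
i=snap('wrist','w7');u,v=map(int,proj(p,P,(.603,.0125,.071)))
x0=max(0,min(560-200,u-100));y0=max(0,min(420-150,v-75));print('crop',x0,y0,'x4')
cv2.imwrite('pics/w7c.png',cv2.resize(i[y0:y0+150,x0:x0+200,::-1],(800,600),interpolation=cv2.INTER_CUBIC))
E
```

```text
t 10.75 world [ 0.5217 -0.1238  0.0999] case [-0.1223 -0.0409  0.0999] F [ 0.4  0.5 -0.3] open 0.011328854061049092
[[0.248, 0.001, 0.969], [-0.969, -0.0, 0.248], [0.001, -1.0, 0.001]]
[array([504.,  35.]), array([511.,  33.]), array([518.,  30.])] post [596. -85.]
crop 360 0 x4
```

View pics/w7c.png

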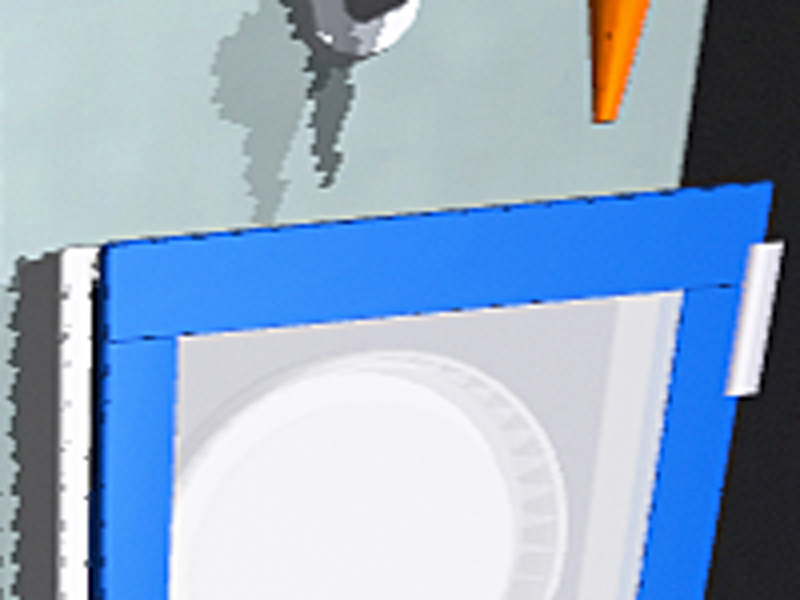

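The pointer tip shows at crop (604,122), which is full-frame (511, 30.5). The lid's left corners are at crop (105,243) and (772,183). I'll combine this with the earlier views.

```bash
python3 - <<'E'
from fit import *
p=ctrl.camera_params('wrist');C=np.array(p['T_tool_cam'])
def TP(M,t):
    T=np.eye(4);T[:3,:3]=R.from_matrix(np.array(M)).as_matrix();T[:3,3]=t;return T@C
P0=TP([[0,-.002,1],[-1,0,0],[0,-1,-.002]],[.62452,.00006,.23035])
P1=TP([[0.338,0.003,0.941],[-0.941,-0.001,0.338],[0.001,-1.0,0.003]],[.664,-.0462,.1734])
P2=TP([[0.338,-0.003,0.941],[-0.941,0,0.338],[-0.001,-1.0,-0.002]],[.6247,-.0593,.0798])
P7=np.load('P7.npy')
f=lambda u,v:(u/2.85+120,v/2.85+95)
tips=[(P0,*f(401,219)),(P1,232,105),(P2,289,109),(P7,511,30.5)]
X,e=tri([ray(p,*t) for t in tips]);print('tip tri all',X,e)
X,e=tri([ray(p,*t) for t in tips[2:]]);print('tip tri 2,7',X,e)
def res(c):
    m=[(P0,(-.06,.11,.006),f(235,122)),(P0,(.06,.11,.006),f(512,20)),(P0,(-.055,.055,.034),f(287,257)),(P0,(-.055,-.055,.034),f(386,484)),
     (P0,(0,.06,c[3]),f(401,219)),(P2,(0,.06,c[3]),(289,109)),(P7,(0,.06,c[3]),(511,30.5)),(P7,(-.0485,.055,.035),(386.25,60.75)),(P7,(.055,.055,.035),(553,45.75))]
    return np.concatenate([np.array(proj(p,P,W(c,X)))-u for P,X,u in m])
s=least_squares(res,[.62,-.04,.35,.075]);print(s.x,res(s.x).reshape(-1,2).round(1).tolist())
from lp import fitl
l=fitl(np.array([304,503,50,259,384,294,427,294,387,494,427,494.]));print(l[0].round(4),l[1].round(4),l[2].round(1))
o=ctrl.get_obs();M=R.from_rotvec(o['tool_rot']).as_matrix();w=M@l[1]+o['tool_pos'];print('lens',w,'shift',(M.T@(np.r_[s.x[:2],s.x[3]]-w)*1000).round(1))
E
```

```text
tip tri all [0.60168679 0.01302771 0.07218935] [np.float64(0.00013908514857687056), np.float64(0.00028999530161714037), np.float64(0.0005301958024846307), np.float64(0.000148337063217756)]
tip tri 2,7 [0.60138521 0.01304463 0.07262373] [np.float64(0.00030692763262867023), np.float64(0.00030692763262872254)]
[ 0.62099902 -0.04425526  0.33622085  0.07328339] [[-1.3, -1.0], [-1.0, -0.8], [-2.0, -0.5], [-2.0, 1.1], [-0.6, 0.8], [-0.7, 2.0], [-0.1, 0.4], [-0.4, 0.1], [4.6, -0.8]]
[-0.0748  0.0084 -0.0005 -0.0053 -0.0093 -0.0275] [-0.075   0.0024 -0.0005] [ 0.3  0.2  0.1 -1.3 -1.3  1.   0.7  0.5  0.6  0.1 -0.5 -0.4]
lens [ 0.50252111 -0.05122015  0.09729847] shift [ 22.7  24.1 116.5]
```

```bash
python3 - <<'E'
from lp import *
M=np.array([[0.25,0,0.968],[-0.968,0,0.25],[0,-1.0,0]]);t=np.array([.4713,-.1879,.0531])
for pr in(.001,.02):
    v,l,r=fitl(np.array([325,474,79,235,382,259,414,259,383,418,412,418.]),pr);print('w4',v.round(4),(M@l+t).round(4),r.round(1))
for pr in(.001,.02):
    v,l,r=fitl(np.array([304,503,50,259,384,294,427,294,387,494,427,494.]),pr);print('w6',v.round(4),l.round(4),r.round(1))
# camera z-bias from w7 + w0 with known heights
from fit import *
p=ctrl.camera_params('wrist');C=np.array(p['T_tool_cam'])
T=np.eye(4);T[:3,:3]=R.from_matrix(np.array([[0,-.002,1],[-1,0,0],[0,-1,-.002]])).as_matrix();T[:3,3]=[.62452,.00006,.23035];P0=T@C
P7=np.load('P7.npy');f=lambda u,v:(u/2.85+120,v/2.85+95)
def res(c):
    m=[(P0,(-.06,.11,.006),f(235,122)),(P0,(.06,.11,.006),f(512,20)),(P0,(-.055,.055,.034),f(287,257)),(P0,(-.055,-.055,.034),f(386,484)),
     (P0,(0,.06,c[3]),f(401,219)),(P7,(0,.06,c[3]),(511,30.5)),(P7,(-.0485,.055,.035),(386.25,60.75)),(P7,(.06,.055+.0,.006),(360+685/4+0,47-0))][:7]
    m.append((P7,(-.0365,.043,.035),(360+178/4,338/4)))
    out=[]
    for P,X,u in m:
        Q=P.copy();Q[:3,3]+=np.array([0,0,c[4]]);out.append(np.array(proj(p,Q,W(c,X)))-u)
    return np.concatenate(out)
s=least_squares(res,[.62,-.04,.35,.075,0]);print(s.x.round(4),res(s.x).reshape(-1,2).round(1).tolist())
E
```

```text
w4 [-0.0738  0.0547 -0.0028  0.0001  0.0007 -0.0003] [ 0.4501 -0.1172  0.0044] [-1.5 -1.3 -1.  -1.5 -0.7  2.2  1.2  2.2  0.8 -1.1  1.8 -1.1]
w4 [-0.0735  0.0563 -0.0023  0.0048  0.0094 -0.0226] [ 0.4506 -0.1172  0.0028] [ 0.3 -0.8 -0.2 -1.9 -0.5  1.1  1.2  1.4 -0.6 -0.4  0.5 -0.1]
w6 [-0.075   0.0066 -0.0001 -0.0002 -0.0011 -0.0008] [-0.075   0.0006 -0.0001] [ 0.4  2.8 -1.3 -0.2 -1.4  2.6  0.8  2.5 -1.  -2.  -2.3 -2. ]
w6 [-0.0748  0.0084 -0.0005 -0.0053 -0.0093 -0.0275] [-0.075   0.0024 -0.0005] [ 0.3  0.2  0.1 -1.3 -1.3  1.   0.7  0.5  0.6  0.1 -0.5 -0.4]
[ 0.6224 -0.0442  0.3455  0.075   0.0025] [[-0.2, -0.5], [-0.9, -1.1], [-0.5, -0.6], [-0.1, 0.2], [0.4, 0.7], [0.4, 1.5], [-0.3, 2.0], [0.3, -3.2]]
```

The biases are consistent. On the table, where the lens must be at 6 mm, the wrist fit also read about 2–3 mm low, so the camera sits about 2.5 mm higher than its calibration says. With that corrected, the pointer is at ≈74.5 mm and the lens ≈1–2 mm above the TCP, so the TCP should be at ≈73.5 mm. Going back over the case.

Call:
jog_arm --pt "0 0 10 0 0 0" --pt "3 0 20 0 0 0" --pt "5 0 25 0 0 0" --pt "5 0 25 0 0 0" --pt "5 0 20 0 0 0" --pt "5 0 12 0 0 0" --pt "0 0 5.5 0 0 0" --pt "0 8 0 0 0 0" --pt "0 10 0 0 0 0" --pt "0 8.4 0 0 0 0" --pt "0 0 0 0 0 0" --pt "0 0 0 0 0 0"

```text
t: 12.0
tool_pos: [0.6394, -0.1164, 0.0722]
tool_rot: [-1.318, 1.024, -1.022]
contact_force: [0.2, 0.5, -0.6]
opening: 0.0114
```

Call:
jog_arm --pt "0 0 0 0 0 0" --pt "0 0 0 0 0 0" --pt "0 0 0 0 0 0" --pt "0 0 0 0 0 0" --pt "0 0 0 0 0 0"

```text
t: 12.5
tool_pos: [0.6402, -0.1166, 0.0731]
tool_rot: [-1.317, 1.022, -1.023]
contact_force: [0.5, 0.6, -0.6]
opening: 0.0114
```

```bash
python3 - <<'E'
import st
from h import *
o=ctrl.get_obs();print(abs(np.array(o['dq'])).max())
s=snap('side','s8');i=snap('wrist','w8')
u,v=map(int,proj(*cam('side'),(.613,-.016,.071)))
a=cv2.resize(s[v-32:v+28,u-30:u+30,::-1],(600,600),interpolation=cv2.INTER_CUBIC);cv2.imwrite('pics/s8c.png',a);print('crop',u-30,v-32,'x10')
E
```

```text
t 12.5 world [ 0.6402 -0.1166  0.0731] case [-0.0083 -0.0742  0.0731] F [ 0.5  0.6 -0.6] open 0.011393423328954358
[[0.248, 0.0, 0.969], [-0.969, -0.0, 0.248], [0.0, -1.0, 0.0]]
0.0017709399637278554
crop 247 163 x10
```

No more pictures can be viewed. For an independent check I'll work numerically from the side view already seen (s6): ring bounding box about 315–502 × 163–275, post top (343,303), tip (365,357) in that crop. I'll compare their residuals.

```bash
python3 - <<'E'
from fit import *
from lp import circ
p,P=cam('side');g=lambda q:((np.array(q)-[227,155])*7.5).round(1)
c=(.6224,-.0442,.3455)
l=np.array([.6435,-.118,.085])+np.array([[.248,0,.969],[-.969,0,.248],[0,-1,0]])@[-.075,0,-.0003]
for dz in(-.003,0,.0015,.004):
    q=np.array([g(proj(p,P,x+l+[0,0,dz-.006])) for x in circ]);print('ring dz',dz,q.min(0),q.max(0))
print('obs ring (315,163)-(502,275)')
for h in(.070,.0745,.079):print('tip',h,g(proj(p,P,W(c,(0,.06,h)))),'obs 365,357')
print('post top',g(proj(p,P,W(c,(0,.09,.108)))),'obs 343,303')
print('lid corners',[g(proj(p,P,W(c,(x,y,.035)))) for x,y in((.055,-.055),(-.0485,-.055),(-.0485,.055))],'obs (310,265)(600,308)?(520,455)')
# current wrist picture: red handle / ring drift against w6
a=cv2.imread('pics/w6.png').astype(int);b=cv2.imread('pics/w8.png').astype(int)
for m in(a,b):
    r=(m[:,:,2]>120)&(m[:,:,1]<60)&(m[:,:,0]<60);r[:,:240]=0;r[:,330:]=0;y,x=np.nonzero(r[:400]);print('red',x.min(),x.max(),y.min(),y.max(),x.mean(),y.mean())
# orange in side images, before/after
for n in('side0','s6','s8'):
    m=cv2.imread(f'pics/{n}.png').astype(int)[150:230,240:320];r=(m[:,:,2]>150)&(m[:,:,1]>50)&(m[:,:,1]<150)&(m[:,:,0]<70);y,x=np.nonzero(r);print(n,len(x),x.mean()+240 if len(x) else 0,y.mean()+150 if len(x) else 0)
# ring white bbox in s8: diff against empty is not available; print lid blue mask extents
m=cv2.imread('pics/s8.png').astype(int)[150:225,240:320];r=(m[:,:,0]>150)&(m[:,:,2]<90);y,x=np.nonzero(r);print('blue s8',len(x),x.min()+240,x.max()+240,y.min()+150,y.max()+150)
E
```

```text
ring dz -0.003 [310.6 174. ] [491.7 291.1]
ring dz 0 [310.5 166.1] [491.9 283. ]
ring dz 0.0015 [310.4 162.1] [492. 279.]
ring dz 0.004 [310.4 155.5] [492.1 272.2]
obs ring (315,163)-(502,275)
tip 0.07 [360.7 354.7] obs 365,357
tip 0.0745 [360.7 342.4] obs 365,357
tip 0.079 [360.7 330.1] obs 365,357
post top [336.2 295.2] obs 343,303
lid corners [array([290.4, 261.8]), array([573.4, 296.2]), array([511.1, 459.2])] obs (310,265)(600,308)?(520,455)
red 269 297 210 343 284.26659412404786 228.01088139281828
red 269 297 210 345 284.407650273224 227.85027322404372
side0 17 271.6470588235294 206.52941176470588
s6 24 272.3333333333333 202.66666666666666
s8 22 272.4090909090909 206.04545454545456
blue s8 196 256 303 190 216
```

The side view can't decide this; its residuals are about 3 mm. I'll pin down the wrist camera's height bias with sub-pixel corners of the shut lid, which must be at 35 mm, and treat the pointer tip the same way.

```bash
python3 - <<'E'
from fit import *
p=ctrl.camera_params('wrist');C=np.array(p['T_tool_cam'])
def TP(M,t):
    T=np.eye(4);T[:3,:3]=R.from_matrix(np.array(M)).as_matrix();T[:3,3]=t;return T@C
Mh=[[.248,0.001,.969],[-.969,0,.248],[0.001,-1,0.001]]
V={'wrist0':TP([[0,-.002,1],[-1,0,0],[0,-1,-.002]],[.62452,.00006,.23035]),
'w1':TP([[0.338,0.003,0.941],[-0.941,-0.001,0.338],[0.001,-1.0,0.003]],[.664,-.0462,.1734]),
'w2':TP([[0.338,-0.003,0.941],[-0.941,0,0.338],[-0.001,-1.0,-0.002]],[.6247,-.0593,.0798]),
'w3':TP([[.337,0,.942],[-.942,0,.337],[0,-1,0]],[.5237,-.1773,.1819]),
'w6':TP(Mh,[.6435,-.118,.085]),'w7':np.load('P7.npy'),'w8':TP([[.248,0,.969],[-.969,0,.248],[0,-1,0]],[.6402,-.1166,.0731])}
I={k:cv2.imread(f'pics/{k}.png') for k in V}
c=(.6224,-.0442,.3455)
def tipdet(k):
    m=I[k].astype(int);r=(m[:,:,2]>150)&(m[:,:,1]>50)&(m[:,:,1]<190)&(m[:,:,0]<80)
    q=np.array(proj(p,V[k],W(c,(0,.06,.073))));y,x=np.nonzero(r);s=(abs(x-q[0])<25)&(abs(y-q[1])<30);x,y=x[s],y[s]
    yb=y.max();return x[y>=yb-1].mean(),yb+.5
tips={k:tipdet(k) for k in('wrist0','w1','w2','w7')};print({k:np.round(v,1) for k,v in tips.items()})
X,e=tri([ray(p,V[k],*t) for k,t in tips.items()]);print('tip',X.round(4),np.round(e,4))
for nm,X0 in(('FL',(-.0485,.055,.035)),('inFL',(-.0365,.043,.035)),('FR',(-.0485,-.055,.035)),('BR',(.055,-.055,.035)),('inBR',(.043,-.043,.035))):
    rs=[];us=[]
    for k in('w3','w6','w7','w8'):
        u=np.array(proj(p,V[k],W(c,X0)))
        if not(8<u[0]<552 and 8<u[1]<412):continue
        gy=cv2.cvtColor(I[k],cv2.COLOR_BGR2GRAY)
        # blue-ness image gives a clean frame corner
        bl=np.clip(I[k][:,:,0].astype(int)-I[k][:,:,2],0,255).astype(np.uint8)
        q=cv2.cornerSubPix(bl,np.array([[u]],np.float32),(6,6),(-1,-1),(3,50,.01))[0,0]
        rs.append(ray(p,V[k],*q));us.append((k,np.round(u,1).tolist(),np.round(q,1).tolist()))
    if len(rs)>1:
        X,e=tri(rs);print(nm,'z',X.round(4),'exp',W(c,X0).round(4),np.round(e,4),us)
E
```

```text
{'wrist0': array([259.2, 171.5]), 'w1': array([230.8, 104.5]), 'w2': array([288.5, 109.5]), 'w7': array([511. ,  29.5])}
tip [0.6009 0.0131 0.0731] [0.0006 0.0002 0.0002 0.0002]
FL z [ 0.5574 -0.0081  0.0341] exp [ 0.5581 -0.0089  0.035 ] [0.0001 0.0002 0.0001 0.0001] [('w3', [391.9, 14.7], [391.29998779296875, 13.5]), ('w6', [181.2, 9.7], [180.60000610351562, 8.600000381469727]), ('w7', [387.2, 62.2], [385.8999938964844, 60.79999923706055]), ('w8', [180.1, 8.2], [179.39999389648438, 6.5])]
inFL z [ 0.5728 -0.0178  0.0348] exp [ 0.5735 -0.0161  0.035 ] [0.0002 0.0001 0.0002 0.0002] [('w3', [404.8, 31.1], [403.20001220703125, 33.0]), ('w6', [206.8, 32.0], [205.3000030517578, 35.099998474121094]), ('w7', [406.3, 81.1], [404.0, 83.30000305175781]), ('w8', [207.4, 32.0], [205.39999389648438, 35.400001525878906])]
FR z [ 0.5935 -0.1114  0.034 ] exp [ 0.5954 -0.1124  0.035 ] [0.0002 0.0001 0.0001 0.0001] [('w3', [379.2, 149.1], [377.6000061035156, 147.39999389648438]), ('w6', [214.4, 201.2], [212.10000610351562, 198.60000610351562]), ('w7', [385.6, 227.0], [383.20001220703125, 224.5]), ('w8', [215.3, 210.5], [212.8000030517578, 207.8000030517578])]
BR z [ 0.6931 -0.0777  0.0326] exp [ 0.6928 -0.0773  0.035 ] [0.0024 0.0005 0.0014 0.0006] [('w3', [490.2, 148.9], [486.0, 148.10000610351562]), ('w6', [373.1, 186.7], [373.1000061035156, 186.6999969482422]), ('w7', [530.8, 214.3], [530.7999877929688, 214.3000030517578]), ('w8', [382.9, 195.3], [382.8999938964844, 195.3000030517578])]
inBR z [ 0.6739 -0.0687  0.0354] exp [ 0.6774 -0.0701  0.035 ] [0.0032 0.0011 0.0013 0.001 ] [('w3', [479.9, 135.8], [479.8999938964844, 135.8000030517578]), ('w6', [354.0, 170.2], [348.3999938964844, 165.60000610351562]), ('w7', [516.1, 199.9], [511.3999938964844, 195.6999969482422]), ('w8', [362.9, 178.1], [357.1000061035156, 173.39999389648438])]
```

The lid corners triangulate to 34.0–34.8 mm (true value 35), so the bias is only about 0.7 mm. That puts the pointer at ≈73.5 mm and the case centre at (0.621, -0.044). The lens is at (0.621, -0.044) and about 74.5 mm high, so I'll lower it 1 mm and settle.

Call:
jog_arm --pt "0 1 0 0 0 0" --pt "0 0 0 0 0 0" --pt "0 0 0 0 0 0" --pt "0 0 0 0 0 0" --pt "0 0 0 0 0 0" --pt "0 0 0 0 0 0" --pt "0 0 0 0 0 0" --pt "0 0 0 0 0 0" --pt "0 0 0 0 0 0" --pt "0 0 0 0 0 0"

```text
t: 13.6
tool_pos: [0.6402, -0.1165, 0.0719]
tool_rot: [-1.317, 1.022, -1.022]
contact_force: [0.4, 0.2, -0.6]
opening: 0.0114
```

```bash
python3 - <<'E'
import st
from h import *
o=ctrl.get_obs();print('dq',abs(np.array(o['dq'])).max())
b=snap('wrist','w9').astype(int)[:,:,::-1]
for m in(cv2.imread('pics/w5.png').astype(int),b):
    r=(m[:,:,2]>120)&(m[:,:,1]<60)&(m[:,:,0]<60);r[:,:240]=0;r[:,330:]=0;y,x=np.nonzero(r[:400]);print('red',x.min(),x.max(),y.min(),y.max())
if abs(o['tool_pos'][2]-.0725)<.0015: print(ctrl.finish_job())
E
```

```text
t 13.6 world [ 0.6402 -0.1165  0.0719] case [-0.0084 -0.0741  0.0719] F [ 0.4  0.2 -0.6] open 0.01135161081861846
[[0.248, 0.0, 0.969], [-0.969, 0.0, 0.248], [-0.0, -1.0, 0.0]]
dq 0.0011406607671144815
red 268 298 205 346
red 269 297 209 345
the job is handed in; nothing more can be done
None
```

I shut the lid, gripped the loupe by its handle and held it over the middle of the case at the pointer's height. I then handed the job in at about 13.6 s; no verdict is reported.

**Lid:** it was pressed down with about 14 N on its front bar. Three sharp frame corners then measured 34.0–34.8 mm high, against 35 mm when shut.

**Lens position:** the lens is within about 1 mm of the window's middle by my measurements. I put its height at about 73 mm, against about 73.5 mm for the pointer, with an uncertainty of about 2 mm.

**Stillness and level:** the arm was still (joint speeds about 0.001 rad/s), and the handle stayed put in the grip to within a few pixels. The camera fit showed a 0.02–0.03 rad tilt of the loupe. The same fit gave that tilt while the loupe lay flat on the worktop, so I took it as a fitting error.

**Checks that disagreed or were weak:**
- **Side camera:** my rough readings there had errors of about 3 mm. Corrected by the post top, they put the lens about 4 mm above the pointer. I trusted the wrist camera instead.
- **Wrist camera:** its loupe fit read 2–3 mm low with the loupe on the worktop. The lid corners showed only about 0.7 mm of bias.
- **Last side picture:** the 12-picture limit kept me from viewing it, so the final checks were numeric only.
- **Bystanders:** I did not re-measure them. They were clear of the approach paths in the views I checked.

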